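# Change the extraction bench over to its other supply

## Robot

A 6-joint arm with a two-finger parallel gripper is mounted at the origin on the work surface. World frame = base frame: x ahead of the robot, y to its left, z up, the work surface at z = 0. Lengths are in mm, angles in rad, forces in N, time in s.
With the tool pointing down it reaches from about 350 to 975 mm from the base axis. Payload 7.1 kg.
Tool frame: the origin (TCP) lies at the very end of the fingers, on their centre line; the grasp point (between the pads) lies 19 mm behind it (ctrl.grasp_offset is the distance from the TCP to the grasp point, in mm); z points along the fingers, y is the line along which they close (so a half turn about z gives the same grasp; the last joint's range is limited). The gripper opens to 88 mm and grips with 3 to 60 N. Pads are 20 mm wide; open, the fingers measure 115 mm over their backs; the gripper's body (75 mm by 178 mm) begins 61 mm behind the grasp point.
Start: joints at [1.234, 0.423, 1.63, -0, 1.089, -0.019], TCP at [195.266, 593.696, 185.875] pointing down, gripper open.
Joint ranges: [-3, 3], [-0.9, 2.11], [0.09, 2.58], [-1.31, 4.45], [0.11, 2.69], [-2.54, 2.54]. Speed limits (rad/s): [2.39, 2.39, 3.01, 3.14, 3.14, 3.14].

## Interface

Orientations are given as a rotation vector (axis times angle).
In Python, from workcell import ctrl, viewer, ticket, models gives the robot as it stands.
- The arm moves only by the tool play_rows, never from a script. Its arguments are lists of equal length, an entry for each row: "dp": the shift along the world's x, y, z in mm, a list of three; "yaw": the turn about the world's z in degrees. In form: {"dp": [[tx, ty, tz], ...], "yaw": [yaw, ...]}. A call has 1 to 8 rows; each row shifts and turns the commanded pose from where the row before left it; what a row does not reach is not made up. A row lasts 1/12 s, in which the tool goes at most 41.7 mm and 7.16 degrees, less where a joint would pass 70% of its speed; a pose out of reach is approached as far as the arm can. A call is refused whole if a number of a shift passes 41.7 or a number of a turn 7.16, either way. A call with a gripper value outside its range is refused whole. "gripper" is the closure, from 0 (fully open) to 1 (shut), set as the call begins (left out, the last holds). The fingers move at their own pace and stop on an object; the grip force is fixed at half the most. Time passes only in rows, so rows that do not move let the fingers close. It gives the time, the measured TCP pose, the force, the opening and the grip force at its end, in the units of the state.
- ctrl.get_obs(): the state, without advancing time (a new reading comes with each control period).
- viewer.get_image(name): name is "scene" or "top"; returns a dict with "pixels" (384x512x3 uint8, red, green, blue), "range_z" (384x512 float32, mm along the optical axis (not along the pixel's ray), 0 where there is no reading), "fx", "fy", "cx", "cy" (pixels), "T" (4x4, takes a point from camera to world coordinates). Camera axes: x right, y up, looking along -z (the intrinsics and any distortion apply to the point x, -y, -z); pixel columns grow to the right and rows downward; lengths in mm; the calibration is good to about 2 mm. A picture is of the moment at which its call begins.
- ticket.close_job(): hands the job in; it is judged then, once.
Trained networks look in a picture, given as the dict that the camera call returned (one of the last four; its "shot" number tells which), for a name from the list of things; names that differ only in an ending like _2 or _b are one class to them, and where a whole thing is asked for, a point or a joint stands for the part that bears it (a point fixed in the world has none). Each returns a list of dicts, best first, with "conf" (0 to 1); they miss things now and then, are a little off and sometimes report something else, mostly with a low value. They report only what shows in the picture. A call takes as long as a camera call.
- models.look_for(picture, name): "bbox" ([centre column, centre row, width, height] in pixels, round what is visible of it).
- models.landmark_of(picture, name): "location" ([column, row] in pixels: a listed point, or the origin of a listed thing).
The state is a dict: "t": time; "qpos": joint angles; "qvel": joint speeds; "joint_torque": joint torques, N m; "ee_pos": TCP position; "orientation": TCP orientation; "ft_force": force on the tool from outside, world axes, zero at the start; "moment": the same for the moment, N m; "width": finger opening in mm; "grasp_force": force on a finger pad.
Only numpy, scipy, OpenCV 4.12 (cv2) and the standard library are available. Lean on these libraries where they do the work, as an engineer would, in place of code of your own. Each camera call takes 0.05 s, during which the arm holds its last target. There are 200 camera calls.

## Task

Change the extraction bench over to its other supply with the lever of the changeover switch: bring the lever upright to centre off, leave it standing still there for about three seconds, and only then throw it fully over to the side opposite to where it started and let go. Do not bring it back from the new side once it is there, and leave the bottle, beaker and stopper standing where they are.

Things in the scene. Friction and masses are not known exactly. Their poses are not given: they have to be found in the camera images.
- switch_box: Changeover switch: grey metal box, 200 (its x) by 130 mm (its y), top of its steel cover plate 66 mm above its underside; fixed, turned any way, on a 3 mm plywood board 270 mm square. Origin: centre of its underside. The lever stands at the box's middle and swings along the box's x; hinge axis = the box's y, 55 mm above the origin. Raised marks: a ring at centre off, a bar at each on side.
- changeover (a joint): Angle of the switch lever in rad: 0 = upright (centre off), about -0.65 = stop on the side it starts on (leaning to the box's -x), +0.65 = stop on the opposite side (leaning to the box's +x). No spring and no click at centre: it is held by steady friction (about 3.5 N at the grip) and stays where it is left.
- lever_grip (a point): Middle of the lever's black grip, 130 mm from the hinge axis along the lever; z points along the lever to its free end, y along the hinge axis. The grip is round, 26 mm in diameter, with a rounded end, reaching from 78 to 155 mm from the hinge; below it is a 12 mm steel stem.
- reagent_bottle: Bystander: brown glass jar, 60 mm diameter, 125 mm tall, standing loose on the bench near the switch. Origin: centre of its underside.
- beaker: Bystander: clear glass beaker, 72 mm diameter, 90 mm tall, standing loose on the bench near the switch. Origin: centre of its underside.
- stopper: Bystander: cork stopper, 60 mm diameter at the top, 65 mm tall, standing loose on the bench near the switch. Origin: centre of its underside.

How it is judged (in metres and radians):
On the way, in this order (a step that is already met when the one before it is completed fails the run):
1. the lever stands still at centre off (within 0.15 rad of upright, slower than 0.08 rad/s) for 2 s on end (value of joint changeover between -0.15 and 0.15 rad and velocity of joint changeover between -0.08 and 0.08 rad/s), for 2 s.
2. the lever is fully over on the opposite side (beyond 0.55 rad) (value of joint changeover above 0.55 rad), for 0.2 s.
At the end, for the whole second after the job is handed in: The lever rests on the side opposite to its start, beyond 0.55 rad from upright (the stop is at 0.65), still and released, and the bottle, beaker and stopper stand upright within 30 mm of where they were (value of joint changeover above 0.55 rad and velocity of joint changeover between -0.1 and 0.1 rad/s and distance of each of reagent_bottle, beaker, stopper from where it was at the start of the episode below 0.03 m and angle between each of reagent_bottle, beaker, stopper's own z axis and vertical below 0.2 rad); the robot touches nothing.
It fails at once if the lever is brought back from the new side (moving back faster than 0.15 rad/s between 0.45 and 0.25 rad) (value of joint changeover between 0.25 and 0.45 rad and velocity of joint changeover below -0.15 rad/s).
It fails at once if the bottle, the beaker or the stopper is shoved more than 30 mm or tipped by more than 0.5 rad (distance of any of reagent_bottle, beaker, stopper from where it was at the start of the episode above 0.03 m or angle between any of reagent_bottle, beaker, stopper's own z axis and vertical above 0.5 rad).
It also fails if it takes over 40 s, if anything falls off the work surface, if the arm or the gripper's body presses on something with over 40 N, if the wrist force passes 120 N, or if a joint passes its speed limit or range.

## Working session

There is one attempt and no reset: what is moved stays moved. The work goes in short steps, Python scripts to look and compute and a tool call to move; the robot and the scene stay as the last step left them, time stands still between calls to the robot, and variables do not carry over. Pictures are saved under pics/ and viewed, at most 10 in all, crops included, and the job is handed in when it is done.

Besides the shell and the picture viewer there is one more tool, called after "Request:" by a JSON object that holds its "method" and its "body", one argument or row to a line. play_rows: Moves the arm, as the interface text tells. Its arguments: {"type":"object","properties":{"dp":{"type":"array"},"yaw":{"type":"array"},"gripper":{"type":"number"}},"required":["dp","yaw"]}

```bash
mkdir -p pics
cat > h.py <<'E'
import numpy as np, cv2
from workcell import ctrl, viewer, ticket, models
def pt(im,c,r,z=None):
    T=im["T"]; d=np.array([(c-im["cx"])/im["fx"],-(r-im["cy"])/im["fy"],-1.0])
    if z is None:
        w=im["range_z"][int(round(r))-1:int(round(r))+2,int(round(c))-1:int(round(c))+2]; w=w[w>0]
        if not len(w): return None
        return (T@np.r_[d*np.median(w),1])[:3]
    o=T[:3,3]; D=T[:3,:3]@d
    return o+D*(z-o[2])/D[2]
E
python3 - <<'E'
from h import *
np.set_printoptions(precision=1,suppress=True)
ims=[]
for n in("scene","top"):
    im=viewer.get_image(n); ims.append(im["pixels"])
    cv2.imwrite(f"pics/{n}0.png",im["pixels"][:,:,::-1])
    print(n,im["T"][:3,3],[k for k in im])
    for o in("switch_box","lever_grip","reagent_bottle","beaker","stopper"):
        b=models.look_for(im,o)[:1]; l=models.landmark_of(im,o)[:1]
        print(o,b,l, pt(im,*l[0]["location"]) if l else None, pt(im,*l[0]["location"],0 if o!='lever_grip' else 160) if l else None)
o=ctrl.get_obs();print(o["t"],o["ee_pos"],o["orientation"],o["width"])
# rectified height grid from top
im=viewer.get_image("top");v,u=np.mgrid[:384,:512];z=im["range_z"]
P=np.stack([(u-im["cx"])/im["fx"]*z,-(v-im["cy"])/im["fy"]*z,-z,np.ones_like(z)],-1)@im["T"].T
np.save("P.npy",P[...,:3])
E
```

```text
scene [1264.9  228.8  749.1] ['pixels', 'range_z', 'fx', 'fy', 'cx', 'cy', 'T', 'shot']
switch_box [{'bbox': [221.3, 188.9, 62.4, 95.8], 'conf': 0.56}] [{'location': [222.2, 211.9], 'conf': 0.82}] [603.7 -33.1  67.9] [537.9 -59.2   0. ]
lever_grip [{'bbox': [223.8, 167.8, 12.6, 56.8], 'conf': 0.86}] [{'location': [224.6, 146.1], 'conf': 0.81}] [463.3 -62.5 178.7] [437.1 -72.  160. ]
reagent_bottle [{'bbox': [288.4, 202.8, 16.8, 45.5], 'conf': 0.9}] [{'location': [287.4, 221.6], 'conf': 0.57}] [556.1 134.5  22.5] [534.1 131.6   0. ]
beaker [{'bbox': [144.6, 194.0, 30.7, 38.6], 'conf': 0.56}] [{'location': [150.0, 205.2], 'conf': 0.63}] [ 588.3 -255.4   31.5] [ 558.6 -276.7    0. ]
stopper [{'bbox': [277.8, 242.2, 20.6, 30.6], 'conf': 0.91}] [] None None
top [ 552.9   56.9 1053.4] ['pixels', 'range_z', 'fx', 'fy', 'cx', 'cy', 'T', 'shot']
switch_box [{'bbox': [301.7, 229.7, 59.0, 95.0], 'conf': 0.71}] [{'location': [299.4, 230.2], 'conf': 0.75}] [528.9 -52.2  71.7] [527.1 -60.2   0. ]
lever_grip [{'bbox': [305.5, 252.4, 19.8, 53.4], 'conf': 0.71}] [{'location': [311.3, 262.9], 'conf': 0.72}] [466.  -65.9 174.1] [464.6 -67.9 160. ]
reagent_bottle [{'bbox': [219.8, 228.5, 28.7, 27.2], 'conf': 0.96}] [{'location': [221.7, 226.7], 'conf': 0.92}] [533.9 120.9 123.7] [531.4 129.4   0. ]
beaker [{'bbox': [395.1, 218.2, 42.4, 32.7], 'conf': 0.82}] [{'location': [381.8, 216.7], 'conf': 0.66}] [ 563.6 -237.4   81.6] [ 564.6 -262.2    0. ]
stopper [{'bbox': [223.7, 176.2, 28.5, 25.0], 'conf': 0.64}] [{'location': [222.8, 176.5], 'conf': 0.66}] [648.  125.8  63.9] [654.2 130.3   0. ]
1.1 [195.2 593.7 185.9] [-0.5 -3.1  0. ] 87.74396093398552
```

View pics/scene0.png

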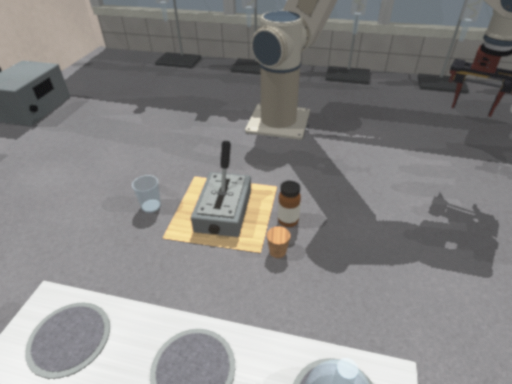

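View pics/top0.png

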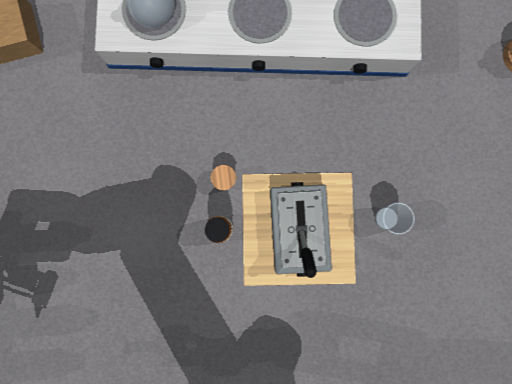

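The scene shows the switch on its board at about (222,205), with the lever leaning towards the robot (grip at 224,160). The bottle and stopper are to its right and the beaker is to its left. The top view agrees: box at (301,230), grip end at (309,265).

Next I'll fit the box axis and the grip from depth.

Run:
```python
from h import *
from scipy.spatial.transform import Rotation as R
np.set_printoptions(precision=3,suppress=True)
P=np.load("P.npy").reshape(-1,3)
near=(abs(P[:,0]-527)<160)&(abs(P[:,1]+56)<130)
c=P[near&(P[:,2]>60)&(P[:,2]<76)]
print(len(c),np.median(c[:,2]),cv2.minAreaRect(c[:,:2].astype(np.float32)))
g=P[near&(P[:,2]>125)]
print(len(g),g.mean(0),g.min(0),g.max(0))
for lo in(90,120,140,160,175):
    q=g=P[near&(P[:,2]>lo)&(P[:,2]<lo+20)]; print(lo,len(q),q.mean(0) if len(q) else 0)
o=ctrl.get_obs();print(R.from_rotvec(o["orientation"]).as_matrix())
```

```text
4292 67.64079348614962 ((532.4402465820312, -57.592933654785156), (199.00830078125, 129.12738037109375), 4.3037800788879395)
1184 [527.514  22.267 793.314] [438.391 -75.954 127.829] [ 552.887   56.925 1053.402]
90 42 [508.033 -58.553  99.672]
120 34 [488.86  -58.919 133.463]
140 97 [479.225 -59.541 149.674]
160 109 [464.319 -61.388 170.732]
175 145 [452.267 -62.94  182.879]
[[-0.95   0.312  0.   ]
 [ 0.312  0.95   0.   ]
 [-0.     0.    -1.   ]]
```

Request:
{"method": "play_rows", "body": {
  "dp": [
    [13,-33,6],
    [13,-33,6],
    [13,-33,6],
    [13,-33,6],
    [13,-33,6],
    [13,-33,6],
    [13,-33,6],
    [13,-33,6]
  ],
  "yaw": [1.1,1.1,1.1,1.1,1.1,1.1,1.1,1.1],
  "gripper": 0
}}

```text
t: 1.82
ee_pos: [299.5, 328.2, 234.3]
orientation: [0.255, 3.131, 0.001]
ft_force: [0.6, 0.4, 0.5]
width: 87.7
grasp_force: 0.0
```

Request:
{"method": "play_rows", "body": {
  "dp": [
    [13,-33,0],
    [13,-33,0],
    [13,-33,0],
    [13,-33,0],
    [13,-33,0],
    [13,-33,0],
    [13,-33,0],
    [13,-33,0]
  ],
  "yaw": [1.1,1.1,1.1,1.1,1.1,1.1,1.1,1.1]
}}

```text
t: 2.48
ee_pos: [403.7, 64.0, 234.2]
orientation: [0.015, 3.141, 0.0]
ft_force: [0.1, 0.3, -0.5]
width: 87.9
grasp_force: 0.0
```

Request:
{"method": "play_rows", "body": {
  "dp": [
    [13,-33,0],
    [13,-33,0],
    [13,-33,0],
    [13,-33,0],
    [0,0,0],
    [0,0,0]
  ],
  "yaw": [1.1,1.1,1.1,1.1,0.5,0]
}}

```text
t: 2.98
ee_pos: [455.6, -67.8, 233.8]
orientation: [0.113, -3.139, -0.0]
ft_force: [0.8, 0.5, 0.7]
width: 87.5
grasp_force: 0.0
```

Request:
{"method": "play_rows", "body": {
  "dp": [
    [-1,4,-15],
    [0,0,-15],
    [0,0,-15],
    [0,0,-15],
    [0,0,-15],
    [0,0,-15],
    [0,0,-2],
    [0,0,0]
  ],
  "yaw": [0,0,0,0,0,0,0,0]
}}

```text
t: 3.65
ee_pos: [453.2, -61.2, 141.4]
orientation: [0.119, -3.137, -0.001]
ft_force: [-0.5, -0.1, 0.7]
width: 88.0
grasp_force: 0.0
```

Run:
```python
from h import *
im=viewer.get_image("scene")
p=im["pixels"][110:260,140:330,::-1]
cv2.imwrite("pics/s1.png",cv2.resize(p,None,fx=4,fy=4,interpolation=cv2.INTER_CUBIC))
```

```text
(no output)
```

View pics/s1.png

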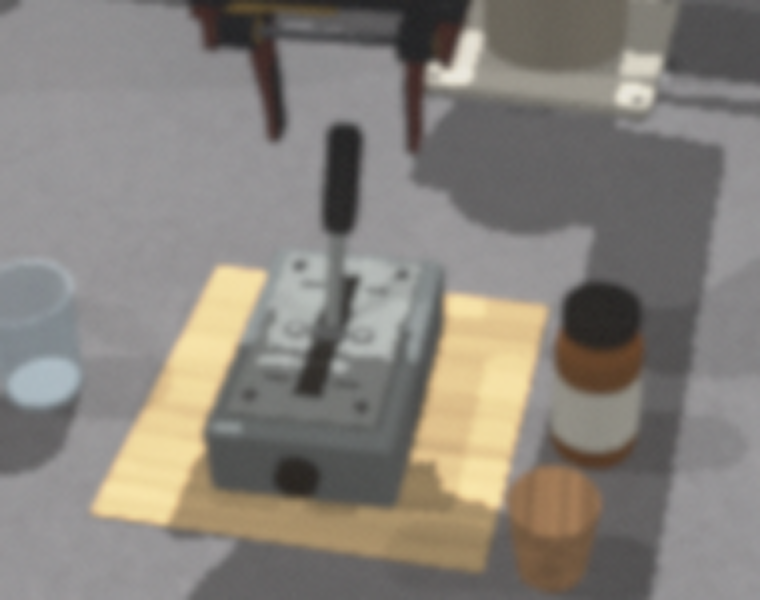

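Run:
```python
from h import *
im=viewer.get_image("scene");Ti=np.linalg.inv(im["T"])
def pr(p):
    q=Ti@np.r_[p,1]; c=im["cx"]-im["fx"]*q[0]/q[2]; r=im["cy"]+im["fy"]*q[1]/q[2]; return ((c-140)*4,(r-110)*4)
h=np.array([532.4,-57.6,58]);d=np.array([.997,.075,0])
for a in(-.6,-.65):
  for L in(78,130,155): print(a,L,pr(h+L*(np.sin(a)*d+[0,0,np.cos(a)])))
o=ctrl.get_obs()["ee_pos"];print("tcp",pr(o)); y=np.array([-.075,.997,0])
for s in(-50,50):print(pr(o+s*y))
for c,r in((-10,30),(343,135),(343,160),(343,185)):
    c=c/4+140;r=r/4+110;print(pt(im,c,r))
t=viewer.get_image("top");print([ (b['location'],pt(t,*b['location'])) for b in models.landmark_of(t,'lever_grip')[:1]])
```

```text
-0.6 78 (np.float64(335.29646201654), np.float64(232.28224663325386))
-0.6 130 (np.float64(340.66680246058615), np.float64(157.19463729243637))
-0.6 155 (np.float64(343.272588225758), np.float64(120.76077884347842))
-0.65 78 (np.float64(336.557355287953), np.float64(232.16267896038482))
-0.65 130 (np.float64(342.74271688433373), np.float64(157.46110776352475))
-0.65 155 (np.float64(345.73279920946254), np.float64(121.34941983475608))
tcp (np.float64(346.68829801572235), np.float64(180.57816762263133))
(np.float64(277.6333203736849), np.float64(174.53712903909843))
(np.float64(416.5876016459066), np.float64(186.69306917804033))
[  98.03635637 -553.84055783    2.48897386]
[458.56184084 -60.36498961 183.51831045]
[467.85734003 -58.45269392 169.4734799 ]
[476.19565994 -56.89308844 154.62053573]
[([309.2, 265.6], array([497.023733  , -14.86283458, 521.50570406]))]
```

Run:
```python
from h import *
np.set_printoptions(precision=0,suppress=True)
im=viewer.get_image("scene")
for c in(275,414):
  for r in(60,90,110,130,138,146,154,165,178): print(c,r,pt(im,c/4+140,r/4+110))
print(ctrl.get_obs()["ee_pos"])
```

```text
275 60 [  90. -256.    2.]
275 90 [ 457. -107.  212.]
275 110 [ 460. -107.  198.]
275 130 [ 463. -108.  184.]
275 138 [ 222. -210.    5.]
275 146 [ 226. -209.   -1.]
275 154 [ 237. -205.   -2.]
275 165 [ 254. -199.   -1.]
275 178 [ 271. -193.   -2.]
414 60 [484.  -0. 265.]
414 90 [462.  -7. 229.]
414 110 [451. -11. 206.]
414 130 [454. -11. 192.]
414 138 [454. -11. 185.]
414 146 [202. -86.   2.]
414 154 [212. -84.  -0.]
414 165 [228. -79.  -1.]
414 178 [245. -75.  -2.]
[455. -62. 143.]
```

The fingers straddle the grip: tips at about (275,138) and (415,148), grip at (343,160). With the gripper open, the visible tips are higher than the TCP says. I'll close partway and check again.

Request:
{"method": "play_rows", "body": {
  "dp": [
    [0,0,0],
    [0,0,0],
    [0,0,0],
    [0,0,0],
    [0,0,0],
    [0,0,0]
  ],
  "yaw": [0,0,0,0,0,0],
  "gripper": 0.5
}}

```text
t: 4.4
ee_pos: [454.2, -62.3, 141.9]
orientation: [0.118, -3.139, -0.0]
ft_force: [-0.3, -0.6, -0.4]
width: 51.3
grasp_force: 0.0
```

Run:
```python
from h import *
np.set_printoptions(precision=0,suppress=True)
im=viewer.get_image("scene")
p=im["pixels"][90:200,140:330,::-1]
cv2.imwrite("pics/s2.png",cv2.resize(p,None,fx=4,fy=4,interpolation=cv2.INTER_CUBIC))
z=im["range_z"];v,u=np.mgrid[:384,:512]
P=(np.stack([(u-im["cx"])/im["fx"]*z,-(v-im["cy"])/im["fy"]*z,-z,np.ones_like(z)],-1)@im["T"].T)[...,:3][z>0]
for s in(-1,1):
    y=(P[:,1]+62)*s
    q=P[(abs(P[:,0]-455)<20)&(y>17)&(y<70)&(P[:,2]>120)&(P[:,2]<230)]
    q=q[q[:,2].argsort()];print(len(q),q[:4])
o=ctrl.get_obs();print(o["ee_pos"],o["width"],o["t"])
```

```text
93 [[448. -89. 178.]
 [465. -95. 179.]
 [464. -90. 179.]
 [460. -88. 179.]]
82 [[463. -36. 180.]
 [465. -32. 181.]
 [465. -30. 182.]
 [462. -36. 182.]]
[454. -62. 142.] 47.14490495649086 4.45
```

View pics/s2.png

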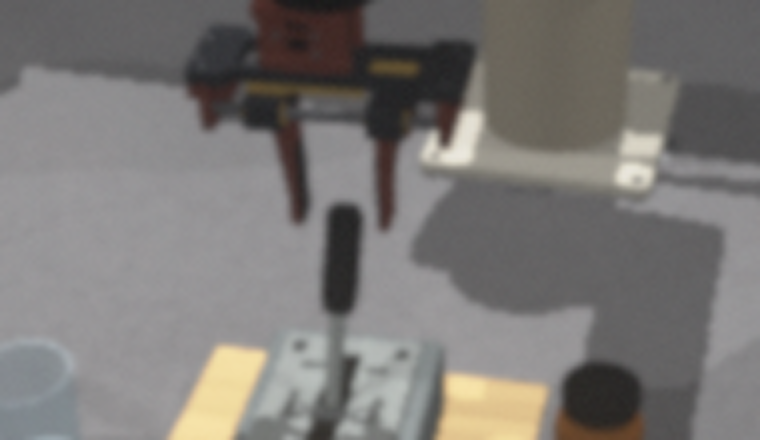

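Run:
```python
from h import *
np.set_printoptions(precision=0,suppress=True)
im=viewer.get_image("scene")
for c,rs in((300,(60,80,90,100,110,120,130,150,200)),(390,(60,80,100,120,130,140,200)),(225,(40,60,80,100,110,120)),(450,(50,70,90,110,130,145))):
  for r in rs: print(c,r,pt(im,c/4+140,r/4+90))
```

```text
300 60 [477. -74. 308.]
300 80 [479. -75. 295.]
300 90 [477. -76. 287.]
300 100 [446. -89. 261.]
300 110 [481. -75. 275.]
300 120 [457. -86. 253.]
300 130 [452. -88. 242.]
300 150 [460. -86. 232.]
300 200 [465. -88. 196.]
390 60 [436. -28. 292.]
390 80 [474. -17. 299.]
390 100 [468. -20. 282.]
390 120 [484. -15. 277.]
390 130 [485. -15. 271.]
390 140 [484. -16. 263.]
390 200 [ 167. -118.    2.]
225 40 [ 450. -134.  301.]
225 60 [ 475. -125.  301.]
225 80 [ 487. -121.  294.]
225 100 [ 466. -132.  267.]
225 110 [ 485. -125.  271.]
225 120 [  60. -319.   -1.]
450 50 [430.  10. 300.]
450 70 [458.  17. 302.]
450 90 [480.  22. 300.]
450 110 [479.  22. 286.]
450 130 [474.  21. 269.]
450 145 [478.  21. 260.]
```

The picture shows the half-closed fingers at (298,220) and (385,228), level with the grip's tip at (343,208). Both the tips and the gripper body sit about 36 mm higher than the TCP reading, while the lateral position is fine. I'll trust the camera and go down further, watching the force.

Request:
{"method": "play_rows", "body": {
  "dp": [
    [0,0,-6],
    [0,0,-6],
    [0,0,-6],
    [0,0,-6],
    [0,0,-6],
    [0,0,-4],
    [0,0,0]
  ],
  "yaw": [0,0,0,0,0,0,0],
  "gripper": 0.3
}}

```text
t: 5.08
ee_pos: [453.5, -62.2, 106.8]
orientation: [0.118, -3.137, -0.001]
ft_force: [0.1, -0.8, 0.4]
width: 61.6
grasp_force: 0.0
```

Run:
```python
from h import *
np.set_printoptions(precision=0,suppress=True)
im=viewer.get_image("scene")
p=im["pixels"][90:200,140:330,::-1]
cv2.imwrite("pics/s3.png",cv2.resize(p,None,fx=4,fy=4,interpolation=cv2.INTER_CUBIC))
z=im["range_z"];v,u=np.mgrid[:384,:512]
P=(np.stack([(u-im["cx"])/im["fx"]*z,-(v-im["cy"])/im["fy"]*z,-z,np.ones_like(z)],-1)@im["T"].T)[...,:3][z>0]
for s in(-1,1):
    y=(P[:,1]+62)*s
    q=P[(abs(P[:,0]-455)<20)&(y>17)&(y<70)&(P[:,2]>90)&(P[:,2]<230)]
    q=q[q[:,2].argsort()];print(len(q),q[:4],np.median(q,0))
```

```text
143 [[ 467.  -98.  142.]
 [ 461.  -94.  143.]
 [ 466. -101.  145.]
 [ 455.  -93.  146.]] [466. -95. 186.]
111 [[462. -27. 144.]
 [461. -24. 144.]
 [462. -24. 147.]
 [463. -26. 148.]] [462. -24. 185.]
```

View pics/s3.png

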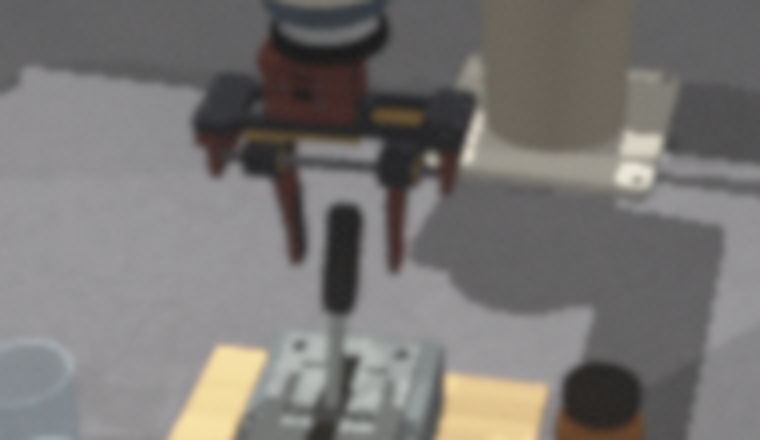

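The tips now flank the grip, at (297,262) and (395,270) beside a grip spanning rows 205–310, and they are at about z=143. Closing now.

Request:
{"method": "play_rows", "body": {
  "dp": [
    [0,0,0],
    [0,0,0],
    [0,0,0],
    [0,0,0],
    [0,0,0],
    [0,0,0],
    [0,0,0],
    [0,0,0]
  ],
  "yaw": [0,0,0,0,0,0,0,0],
  "gripper": 1
}}

```text
t: 5.8
ee_pos: [454.4, -62.9, 108.0]
orientation: [-0.118, 3.139, -0.001]
ft_force: [-1.1, -5.3, 1.0]
width: 25.1
grasp_force: 30.0
```

Request:
{"method": "play_rows", "body": {
  "dp": [
    [4.3,0.3,3],
    [4.4,0.3,3],
    [4.5,0.3,2.7],
    [4.6,0.4,2.7],
    [4.7,0.4,2.3],
    [4.8,0.4,2.2],
    [4.9,0.4,1.9],
    [5,0.4,1.9]
  ],
  "yaw": [0,0,0,0,0,0,0,0]
}}

```text
t: 6.47
ee_pos: [488.1, -60.1, 125.8]
orientation: [0.118, -3.132, 0.001]
ft_force: [-3.2, -8.0, -10.2]
width: 24.9
grasp_force: 30.0
```

Request:
{"method": "play_rows", "body": {
  "dp": [
    [5,0.4,1.5],
    [5.1,0.4,1.5],
    [5.2,0.4,1.1],
    [5.2,0.4,1],
    [5.2,0.4,0.7],
    [5.2,0.4,0.6],
    [5.3,0.4,0.2],
    [5.3,0.4,0.2]
  ],
  "yaw": [0,0,0,0,0,0,0,0]
}}

```text
t: 7.13
ee_pos: [530.0, -56.9, 133.3]
orientation: [0.118, -3.133, 0.001]
ft_force: [-6.3, -6.3, 0.8]
width: 25.7
grasp_force: 30.0
```

Run:
```python
from h import *
np.set_printoptions(precision=0,suppress=True)
im=viewer.get_image("scene")
p=im["pixels"][70:210,140:330,::-1]
cv2.imwrite("pics/s4.png",cv2.resize(p,None,fx=4,fy=4,interpolation=cv2.INTER_CUBIC))
Ti=np.linalg.inv(im["T"])
def pr(p):
    q=Ti@np.r_[p,1]; c=im["cx"]-im["fx"]*q[0]/q[2]; r=im["cy"]+im["fy"]*q[1]/q[2]; return ((c-140)*4,(r-70)*4)
h=np.array([532.4,-57.6,58]);d=np.array([.997,.075,0])
for a in(-.15,0,.15):
  for L in(20,78,155): print(a,L,pr(h+L*(np.sin(a)*d+[0,0,np.cos(a)])))
z=im["range_z"];v,u=np.mgrid[:384,:512]
P=(np.stack([(u-im["cx"])/im["fx"]*z,-(v-im["cy"])/im["fy"]*z,-z,np.ones_like(z)],-1)@im["T"].T)[...,:3][z>0]
for lo in(85,100,115,130,140):
    q=P[(abs(P[:,0]-532)<50)&(abs(P[:,1]+58)<11)&(P[:,2]>lo)&(P[:,2]<lo+10)];print(lo,len(q),np.median(q,0))
```

```text
-0.15 20 (np.float64(326.28231627152843), np.float64(479.0521979551605))
-0.15 78 (np.float64(323.0121045241917), np.float64(406.12230743461066))
-0.15 155 (np.float64(318.3411800920902), np.float64(301.95473854847955))
0 20 (np.float64(325.2552856679897), np.float64(481.58860987876335))
0 78 (np.float64(318.8221177541401), np.float64(415.71513586768447))
0 155 (np.float64(309.47563140055274), np.float64(320.01026166683187))
0.15 20 (np.float64(324.27188408717757), np.float64(484.62821378746435))
0.15 78 (np.float64(314.76172174619467), np.float64(427.5600488421554))
0.15 155 (np.float64(300.73295185177517), np.float64(343.3768219308288))
85 13 [535. -56.  91.]
100 14 [535. -56. 105.]
115 11 [535. -54. 119.]
130 10 [536. -56. 134.]
140 20 [539. -56. 146.]
```

View pics/s4.png

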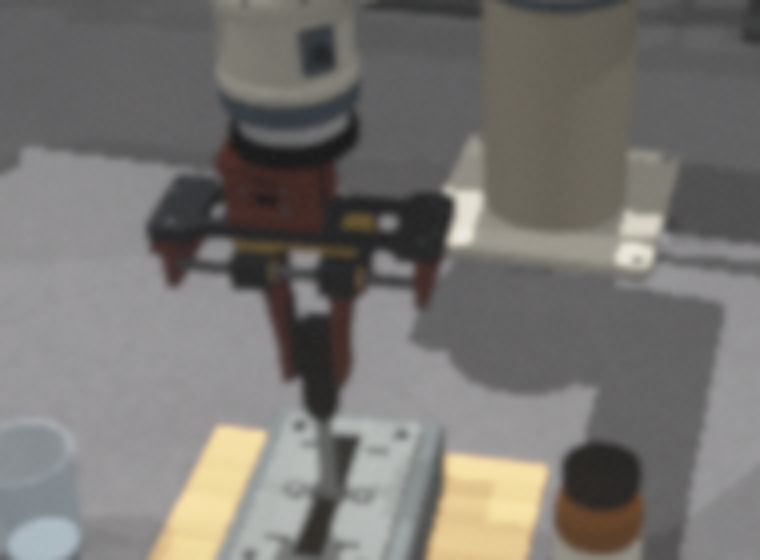

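The lever is gripped and upright: grip top at (313,318), grip bottom at (320,415), and the stem's depth readings are vertical. I'll hold it here.

Request:
{"method": "play_rows", "body": {
  "dp": [
    [0,0,0],
    [0,0,0],
    [0,0,0],
    [0,0,0],
    [0,0,0],
    [0,0,0],
    [0,0,0],
    [0,0,0]
  ],
  "yaw": [0,0,0,0,0,0,0,0]
}}

```text
t: 7.85
ee_pos: [531.1, -56.8, 133.4]
orientation: [0.118, -3.135, 0.001]
ft_force: [-1.7, -5.1, -2.4]
width: 25.3
grasp_force: 30.0
```

Request:
{"method": "play_rows", "body": {
  "dp": [
    [0,0,0],
    [0,0,0],
    [0,0,0],
    [0,0,0],
    [0,0,0],
    [0,0,0],
    [0,0,0],
    [0,0,0]
  ],
  "yaw": [0,0,0,0,0,0,0,0]
}}

```text
t: 8.52
ee_pos: [531.1, -56.8, 133.4]
orientation: [0.118, -3.135, 0.001]
ft_force: [-1.5, -6.5, -3.4]
width: 25.4
grasp_force: 30.0
```

Request:
{"method": "play_rows", "body": {
  "dp": [
    [0,0,0],
    [0,0,0],
    [0,0,0],
    [0,0,0],
    [0,0,0],
    [0,0,0],
    [0,0,0],
    [0,0,0]
  ],
  "yaw": [0,0,0,0,0,0,0,0]
}}

```text
t: 9.18
ee_pos: [531.1, -56.8, 133.4]
orientation: [0.118, -3.135, 0.001]
ft_force: [-2.2, -4.7, -3.3]
width: 25.2
grasp_force: 30.0
```

Request:
{"method": "play_rows", "body": {
  "dp": [
    [0,0,0],
    [0,0,0],
    [0,0,0],
    [0,0,0],
    [0,0,0],
    [0,0,0],
    [0,0,0],
    [0,0,0]
  ],
  "yaw": [0,0,0,0,0,0,0,0]
}}

```text
t: 9.85
ee_pos: [531.1, -56.8, 133.4]
orientation: [0.118, -3.135, 0.001]
ft_force: [-2.5, -5.4, -4.0]
width: 25.6
grasp_force: 30.0
```

Request:
{"method": "play_rows", "body": {
  "dp": [
    [0,0,0],
    [0,0,0],
    [0,0,0],
    [0,0,0],
    [0,0,0],
    [0,0,0]
  ],
  "yaw": [0,0,0,0,0,0]
}}

```text
t: 10.35
ee_pos: [531.1, -56.8, 133.3]
orientation: [0.118, -3.135, 0.001]
ft_force: [-1.6, -5.9, -3.0]
width: 25.4
grasp_force: 30.0
```

Next, the second half of the arc, which mirrors the first.

Request:
{"method": "play_rows", "body": {
  "dp": [
    [5.3,0.4,-0.2],
    [5.3,0.4,-0.2],
    [5.2,0.4,-0.6],
    [5.2,0.4,-0.7],
    [5.2,0.4,-1],
    [5.2,0.4,-1.1],
    [5.1,0.4,-1.5],
    [5,0.4,-1.5]
  ],
  "yaw": [0,0,0,0,0,0,0,0]
}}

```text
t: 11.02
ee_pos: [573.8, -53.5, 127.9]
orientation: [0.118, -3.137, 0.001]
ft_force: [-3.5, -4.0, 6.8]
width: 25.1
grasp_force: 30.0
```

Request:
{"method": "play_rows", "body": {
  "dp": [
    [5,0.4,-1.9],
    [4.9,0.4,-1.9],
    [4.8,0.4,-2.2],
    [4.7,0.4,-2.3],
    [4.6,0.4,-2.7],
    [4.5,0.3,-2.7],
    [4,0.3,-2.8],
    [0,0,0]
  ],
  "yaw": [0,0,0,0,0,0,0,0]
}}

```text
t: 11.68
ee_pos: [609.8, -50.7, 112.5]
orientation: [-0.117, 3.134, -0.001]
ft_force: [5.0, -1.9, 4.8]
width: 25.2
grasp_force: 30.0
```

Request:
{"method": "play_rows", "body": {
  "dp": [
    [0,0,0],
    [0,0,0],
    [0,0,0],
    [0,0,0],
    [0,0,0],
    [0,0,0],
    [0,0,0],
    [0,0,0]
  ],
  "yaw": [0,0,0,0,0,0,0,0],
  "gripper": 0
}}

```text
t: 12.35
ee_pos: [606.9, -50.4, 111.0]
orientation: [0.118, -3.139, -0.0]
ft_force: [-0.5, 0.3, -0.1]
width: 74.9
grasp_force: 0.0
```

Request:
{"method": "play_rows", "body": {
  "dp": [
    [0,0,10],
    [0,0,20],
    [0,0,20],
    [0,0,20],
    [0,0,20],
    [0,0,20],
    [0,0,10],
    [0,0,0]
  ],
  "yaw": [0,0,0,0,0,0,0,0]
}}

```text
t: 13.02
ee_pos: [608.6, -50.6, 234.3]
orientation: [-0.117, 3.134, -0.001]
ft_force: [0.5, 0.4, 0.2]
width: 87.7
grasp_force: 0.0
```

Run:
```python
from h import *
np.set_printoptions(precision=0,suppress=True)
im=viewer.get_image("scene")
p=im["pixels"][80:270,120:330,::-1]
cv2.imwrite("pics/s5.png",cv2.resize(p,None,fx=3,fy=3,interpolation=cv2.INTER_CUBIC))
Ti=np.linalg.inv(im["T"])
def pr(p):
    q=Ti@np.r_[p,1]; c=im["cx"]-im["fx"]*q[0]/q[2]; r=im["cy"]+im["fy"]*q[1]/q[2]; return ((c-120)*3,(r-80)*3)
h=np.array([532.4,-57.6,58]);d=np.array([.997,.075,0])
for a in(.55,.6,.65):print(a,[pr(h+L*(np.sin(a)*d+[0,0,np.cos(a)])) for L in(78,130,155)])
z=im["range_z"];v,u=np.mgrid[:384,:512]
P=(np.stack([(u-im["cx"])/im["fx"]*z,-(v-im["cy"])/im["fy"]*z,-z,np.ones_like(z)],-1)@im["T"].T)[...,:3][z>0]
q=P[(abs(P[:,1]+54)<25)&(P[:,2]>90)&(P[:,2]<200)&(P[:,0]>535)&(P[:,0]<680)];print(len(q),q.max(0))
for lo in range(90,190,12):
    w=q[(q[:,2]>lo)&(q[:,2]<lo+12)]
    if len(w):print(lo,len(w),np.median(w,0))
```

```text
0.55 [(np.float64(289.0501840258762), np.float64(320.96946298497267)), (np.float64(276.59409026522644), np.float64(300.9919914189701)), (np.float64(270.11690439384205), np.float64(290.60367875372026))]
0.6 [(np.float64(288.3364882009394), np.float64(325.24525878890825)), (np.float64(275.3162369886721), np.float64(308.4693336571223)), (np.float64(268.53733091826825), np.float64(299.73506126417817))]
0.65 [(np.float64(287.6677301176966), np.float64(329.58910197876156)), (np.float64(274.11992393601304), np.float64(316.08307759877584)), (np.float64(267.0591957995516), np.float64(309.04412493938275))]
187 [620. -39. 194.]
90 7 [558. -52.  92.]
102 9 [567. -51. 106.]
114 3 [583. -50. 123.]
126 11 [588. -47. 133.]
138 22 [594. -46. 141.]
150 23 [601. -45. 157.]
162 21 [609. -43. 169.]
174 37 [616. -46. 182.]
186 54 [610. -50. 190.]
```

View pics/s5.png

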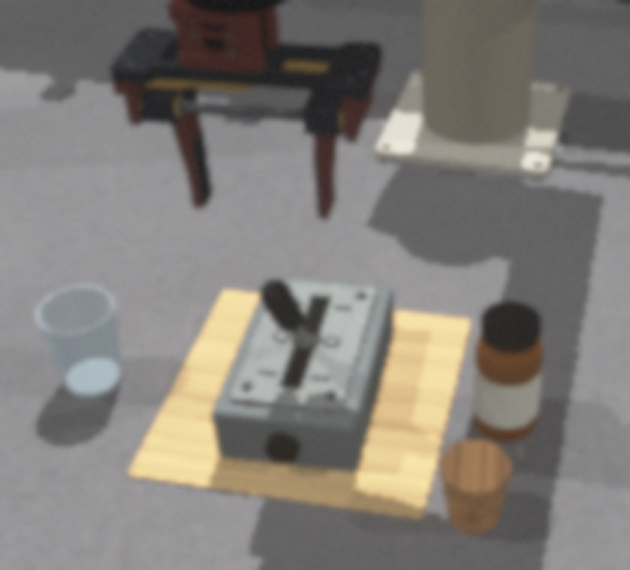

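The lever is over, with its tip at about (275,290), and the bystanders have not moved. The angle looks like only about 0.55–0.57 though, so I'll nudge it to its stop from behind with closed fingers.

Request:
{"method": "play_rows", "body": {
  "dp": [
    [-20,-1.5,0],
    [-20,-1.5,0],
    [-14,-1,0],
    [0,0,0],
    [0,0,0],
    [0,0,0],
    [0,0,0],
    [0,0,0]
  ],
  "yaw": [0,0,0,0,0,0,0,0],
  "gripper": 1
}}

```text
t: 13.73
ee_pos: [553.6, -54.3, 230.8]
orientation: [0.118, -3.139, -0.0]
ft_force: [-0.7, -0.9, -0.0]
width: 38.1
grasp_force: 0.0
```

Request:
{"method": "play_rows", "body": {
  "dp": [
    [0,0,-20],
    [0,0,-20],
    [0,0,-20],
    [0,0,-20],
    [0,0,-15],
    [0,0,-10],
    [0,0,0]
  ],
  "yaw": [0,0,0,0,0,0,0]
}}

```text
t: 14.32
ee_pos: [551.8, -54.2, 123.9]
orientation: [0.118, -3.136, -0.001]
ft_force: [-0.8, 0.8, -0.0]
width: 0.4
grasp_force: 0.0
```

Request:
{"method": "play_rows", "body": {
  "dp": [
    [4,0.3,0],
    [4,0.3,0],
    [4,0.3,0],
    [2,0.1,0],
    [2,0.1,0],
    [2,0.1,0],
    [2,0.1,0]
  ],
  "yaw": [0,0,0,0,0,0,0]
}}

```text
t: 14.9
ee_pos: [572.0, -53.1, 126.0]
orientation: [0.118, -3.137, -0.0]
ft_force: [-4.0, -0.4, -0.1]
width: 0.6
grasp_force: 1.5
```

Contact at about 4 N. Continuing to the stop.

Request:
{"method": "play_rows", "body": {
  "dp": [
    [2,0.1,0],
    [2,0.1,0],
    [2,0.1,0],
    [2,0.2,0],
    [0,0,0]
  ],
  "yaw": [0,0,0,0,0]
}}

```text
t: 15.32
ee_pos: [581.3, -52.6, 126.0]
orientation: [-0.118, 3.139, 0.0]
ft_force: [-3.2, -0.5, -0.0]
width: 0.1
grasp_force: 1.2
```

Request:
{"method": "play_rows", "body": {
  "dp": [
    [2,0.1,0],
    [2,0.1,0],
    [0,0,0]
  ],
  "yaw": [0,0,0]
}}

```text
t: 15.57
ee_pos: [585.4, -52.4, 126.1]
orientation: [-0.118, 3.139, -0.0]
ft_force: [-2.5, -0.3, -0.2]
width: 0.4
grasp_force: 1.3
```

Request:
{"method": "play_rows", "body": {
  "dp": [
    [2,0.1,0],
    [2,0.1,0],
    [0,0,0]
  ],
  "yaw": [0,0,0]
}}

```text
t: 15.82
ee_pos: [585.7, -52.3, 125.7]
orientation: [0.118, -3.132, -0.0]
ft_force: [-14.6, -1.6, 7.4]
width: 0.1
grasp_force: 7.7
```

Request:
{"method": "play_rows", "body": {
  "dp": [
    [2,0.1,0],
    [0,0,0]
  ],
  "yaw": [0,0]
}}

```text
t: 15.98
ee_pos: [585.8, -52.3, 125.6]
orientation: [0.118, -3.129, -0.001]
ft_force: [-19.8, -2.0, 11.2]
width: 0.7
grasp_force: 11.2
```

The lever is against its stop. Backing off and lifting.

Request:
{"method": "play_rows", "body": {
  "dp": [
    [-6,0,0],
    [-10,0,0],
    [-15,0,10],
    [0,0,30],
    [0,0,40],
    [0,0,40],
    [0,0,0],
    [0,0,0]
  ],
  "yaw": [0,0,0,0,0,0,0,0]
}}

```text
t: 16.65
ee_pos: [562.5, -52.3, 249.3]
orientation: [-0.117, 3.131, -0.002]
ft_force: [-1.1, 0.2, -0.5]
width: 0.4
grasp_force: 0.0
```

Run:
```python
from h import *
im=viewer.get_image("scene")
p=im["pixels"][80:270,120:330,::-1]
cv2.imwrite("pics/s6.png",cv2.resize(p,None,fx=3,fy=3,interpolation=cv2.INTER_CUBIC))
```

```text
(no output)
```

View pics/s6.png

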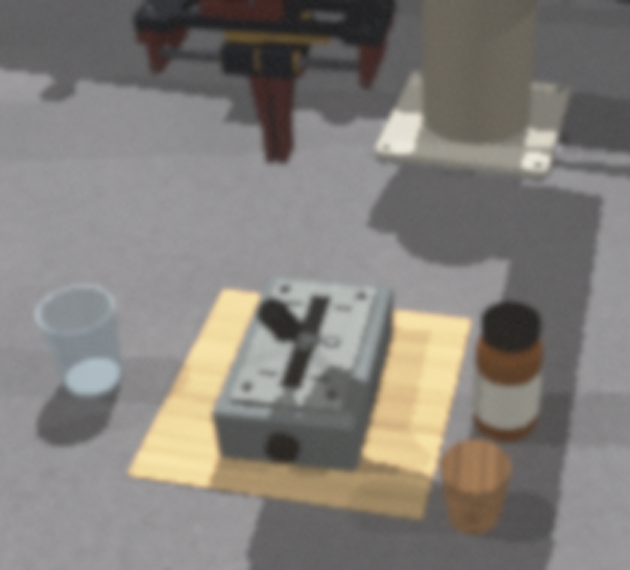

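The lever tip is now at about (270,308), which matches 0.65 rad. The gripper is clear and the bystanders are unmoved.

```bash
python3 -c "
from workcell import ticket
print(ticket.close_job())"
```

```text
the job is handed in; nothing more can be done
None
```

The job is handed in (no verdict was returned): the lever was held upright for just over 3 s, then thrown to the opposite stop (about 0.65 rad by the camera) and released, with the bottle, beaker and stopper still standing where they were.

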